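# Free a lock screw of unknown hand and crank the height stand level with a gauge block

### The job

Crank the platen of the black height stand up until its top is level with the top of the white ceramic gauge block standing beside it, then lock it there. The platen is locked by the tee-handled screw on the sloping boss; stands in this shop come with left-hand and with right-hand lock screws and this one is unmarked, so find by trying which way it slackens before you crank, and turn it back tight afterwards. Leave the gauge block standing and the other things on the plate where they are.

Things in the scene. Friction and masses are not known exactly. Their poses are not given: they have to be found in the camera images.
- stand: Black iron height stand, fixed on the inspection plate, whose top is at z = 40 mm. Origin: centre of its underside on the plate; z up. The lock screw is on its -x side, the crank on its -y side. Base 190 (x) x 150 (y) x 20 mm high, pedestal 100 x 90 mm, up to 115 mm above the plate.
- lock (a joint): Turn of the lock screw (rad): 0 as found, tight; positive counter-clockwise seen facing the tee handle. It slackens one way only, positive or negative, varying from start to start and not visible. The tightening way is solid within 0.04 (0.08 if forced); the other way it turns with 0.1 to 0.35 N m to a stop at 1.1. Platen free beyond about 0.45, locked again within 0.15 of 0.
- lock_handle (a point): Centre of the tee handle, a bright steel bar 90 x 16 x 16 mm on a 13 mm shank, at (-110, 0, 112) mm in the stand's frame. z: the screw's axis outwards, leaning 40 degrees from vertical to the stand's -x. x: along the bar, which at lock = 0 lies in the upright plane of the lean, one end up, one down. y: across the bar. The 48 mm thick boss begins 30 mm behind this point.
- crank (a joint): Turn of the side crank (rad), positive clockwise seen facing it from the stand's -y side; raises the platen 10 mm per rad. At 0 its arm points level along the stand's -x; positive takes the handle up and over. Starts at 0 to 2; travel to 5.2. Gives under 0.1 while locked; free, takes about 0.4 N m (9 N at the handle) to raise and stays where it is left.
- crank_hub (a point): Point on the crank's axis, level with the middle of the handle's length: (0, -128, 80) mm in the stand's frame. The axis runs along the stand's y.
- crank_handle (a point): Middle of the crank's handle: black, round, 20 mm thick, 72 mm long, 48 mm from the crank axis and parallel to it, pointing along the stand's -y, free to revolve on its pin. The crank arm lies 36 to 56 mm from this point towards the stand, the edge of the platen 63 mm.
- platen_top (a point): Centre of the platen's flat top, 120 (x) x 130 (y) mm, 18 mm thick, bright steel face on a black edge. Starts 140 to 160 mm above the plate, always lower than the block's top; z axis up.
- platen (a joint): Lift of the platen above its lowest position (m): 0 with its top 140 mm above the plate, follows the crank at 0.010 m per radian, travel to 0.052.
- block: White ceramic gauge block 24 x 24 x 175 mm standing on end, loose, on the stand's +x side. Origin: centre of its underside; z axis up.
- block_top (a point): Centre of the gauge block's top face, 175 mm above the plate.
- ring: Bystander: brass master ring gauge lying flat, 84 mm outside, 48 mm inside, 26 mm high. Origin: centre of its underside.
- parallel: Bystander: blued steel adjustable parallel lying on its side, 136 x 40 mm, 12 mm high. Origin: centre of its underside; x along its length.
- stripper: Bystander: hardened steel stripper plate offcut 150 x 80 x 16 mm with punch holes, lying flat. Origin: centre of its underside; x along its length.
Not all that is in view belongs to the job. Leave any green or yellow look-alike of the block alone.

How it is judged:
By the outcome, as a careful person would: the job done as asked, in the order asked, and still so for the second after the job is handed in, with the robot touching nothing.
It also fails if it takes over 58 s, if anything falls off the work surface, if the arm or the gripper's body presses on something with over 40 N, if the wrist force passes 120 N, or if a joint passes its speed limit or range.

### The arm

A 7-joint arm with a two-finger parallel gripper is mounted at the origin on the work surface. World frame = base frame: x ahead of the robot, y to its left, z up, the work surface at z = 0. Lengths are in m, angles in rad, forces in N, time in s.
With the tool pointing down it reaches from about 0.4 to 0.85 m from the base axis. Payload 4.5 kg.
Tool frame: the origin (TCP) lies at the very end of the fingers, on their centre line; the grasp point (between the pads) lies 19 mm behind it; y points along the fingers, x is the direction in which the jaws open and shut, and the axes are right-handed (so a half turn about y gives the same grasp; the last joint's range is limited). The gripper opens to 88 mm and grips with 3 to 60 N. Pads are 18 mm wide; open, the fingers measure 123 mm over their backs; the gripper's body (75 mm by 187 mm) begins 45 mm behind the grasp point.
Start: joints at [-1.257, 0.689, -0.195, 1.565, 0.157, 0.902, -0.215], TCP at [0.173, 0.601, 0.239] pointing down, gripper open.
Joint ranges: [-3.01, 3.01], [-0.46, 2.08], [-1.47, 1.51], [0.13, 2.56], [-1, 4.14], [0.04, 2.09], [-2.66, 2.66]. Speed limits (rad/s): [2.57, 2.57, 3.14, 3.14, 3.14, 3.14, 3.14].

### API

Orientations are given as a unit quaternion [x, y, z, w].
In Python, from plant import r gives the robot as it stands.
- The arm moves only by the shell command python3 -m inch 'ROWS' [OPENING] [FORCE]. ROWS is JSON, a list of rows, each a list of 6 numbers: the shift along the tool's x, y, z in mm, then the turn, a rotation vector about the tool's x, y, z in rad. In form: [[x, y, z, ax, ay, az], ...]. A call has 1 to 12 rows; each row shifts and turns the commanded pose from where the row before left it, along the tool's axes as they then stand; what a row does not reach is not made up. A row lasts 1/12 s, in which the tool goes at most 41.7 mm and 7.16 degrees, less where a joint would pass 70% of its speed; a pose out of reach is approached as far as the arm can. A call is refused whole if a number of a shift passes 41.7 or a number of a turn 0.125, either way. A call with a gripper value outside its range is refused whole. OPENING is the finger opening in mm, from 0 to 88.1, set as the call begins (- or left out, the last holds). The fingers move at their own pace and stop on an object; FORCE is the grip in N (left out, the last holds). Time passes only in rows, so rows that do not move let the fingers close. It gives the time, the measured TCP pose, the force and the opening at its end, in the units of the state.
- r.get_state(): the state, without advancing time (a new reading comes with each control period).
- r.snapshot(name): name is "scene" or "side" or "wrist"; returns a dict with "img" (480x640x3 uint8, red, green, blue), "range_z" (480x640 float32, m along the optical axis (not along the pixel's ray), 0 where there is no reading), "mtx" (3x3 intrinsics, pixels), "camera_from_world" (4x4, takes a point from world to camera coordinates); the wrist camera has in their place "tool_from_camera" (4x4, takes a point from camera to tool coordinates, whose origin is the TCP and whose axes are the tool frame's). Camera axes: x right, y down, z forward; pixel columns grow to the right and rows downward; lengths in m; the calibration is good to about 2 mm. A picture is of the moment at which its call begins: read the wrist's pose just before it.
- r.finish_job(): hands the job in, once; it reports no verdict.
The state is a dict: "clock": time; "q": joint angles; "qd": joint speeds; "joint_torque": joint torques, N m; "tool_pos": TCP position; "eef_rot": TCP orientation; "contact_force": force on the tool from outside, world axes, zero at the start; "moment": the same for the moment, N m; "opening": opening from 0.0 (shut) to 1.0 (fully open).
Only numpy, scipy, OpenCV 4.12 (cv2) and the standard library are available. Lean on these libraries where they do the work, as an engineer would, in place of code of your own. Each camera call takes 0.05 s, during which the arm holds its last target.

## Working session

There is one attempt and no reset: what is moved stays moved. The work goes in short steps, Python scripts to look and compute and a shell command to move; the robot and the scene stay as the last step left them, time stands still between calls to the robot, and variables do not carry over. Pictures are saved under pics/ and viewed, and the job is handed in when it is done.

```bash
ls; mkdir -p pics; python3 - <<'E'
from plant import r
import cv2,json
s=r.get_state();print(s)
for n in("scene","side","wrist"):
    d=r.snapshot(n);cv2.imwrite(f"pics/{n}0.png",d["img"][:,:,::-1])
    print(n,d["mtx"].tolist(),(d.get("camera_from_world") if n!="wrist" else d["tool_from_camera"]).round(4).tolist())
E
```

```text
pics
{'clock': 0.0, 'q': array([-1.25719496,  0.68998005, -0.19452374,  1.56635103,  0.15729543,
        0.90250168, -0.21511762]), 'qd': array([ 0.00013305, -0.00037646, -0.00013568,  0.00053335,  0.0007705 ,
       -0.000872  ,  0.00062919]), 'joint_torque': array([ 1.46269100e-03, -5.27564228e+01, -1.26670808e+00, -1.53426486e+01,
       -5.26559679e-02,  6.49519177e-03,  1.65873062e-04]), 'tool_pos': array([0.17246862, 0.60006735, 0.23791087]), 'eef_rot': array([ 0.56524941,  0.42491881, -0.42590676, -0.56439396]), 'contact_force': array([ 0.7062103 , -0.53318982, -0.08150983]), 'moment': array([-0.01158838, -0.00055638,  0.06543405]), 'opening': 1.000196377020532}
scene [[583.7264410039633, 0.0, 308.3823411364339], [0.0, 583.7264410039633, 240.6148644516482], [0.0, 0.0, 1.0]] [[-0.1437, 0.9895, -0.0121, -0.0093], [0.8126, 0.1111, -0.5722, -0.332], [-0.5648, -0.092, -0.82, 1.7951], [0.0, 0.0, 0.0, 1.0]]
side [[582.0996441968074, 0.0, 321.3964580380483], [0.0, 582.0996441968074, 233.7557280149049], [0.0, 0.0, 1.0]] [[0.9308, -0.3654, 0.0039, -0.4602], [-0.2809, -0.7222, -0.6321, 0.2938], [0.2338, 0.5873, -0.7749, 1.5762], [0.0, 0.0, 0.0, 1.0]]
wrist [[432.8211240163158, 0.0, 317.82028232357885], [0.0, 432.8211240163158, 236.20103310468718], [0.0, 0.0, 1.0]] [[1.0, -0.0007, -0.0004, 0.0011], [0.0002, -0.2677, 0.9635, -0.147], [-0.0008, -0.9635, -0.2677, 0.0681], [0.0, 0.0, 0.0, 1.0]]
```

View pics/scene0.png

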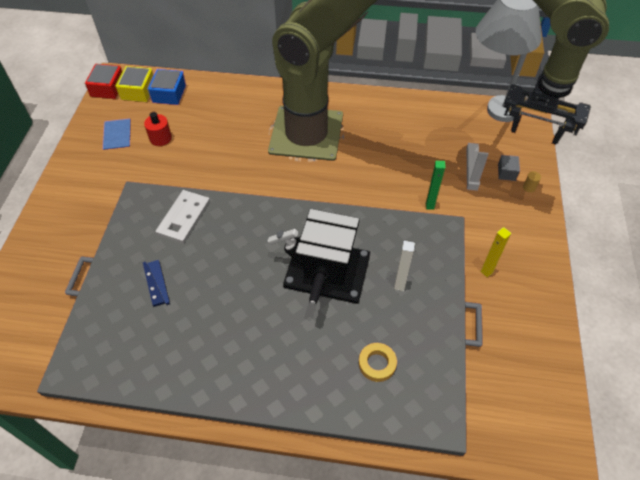

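View pics/side0.png

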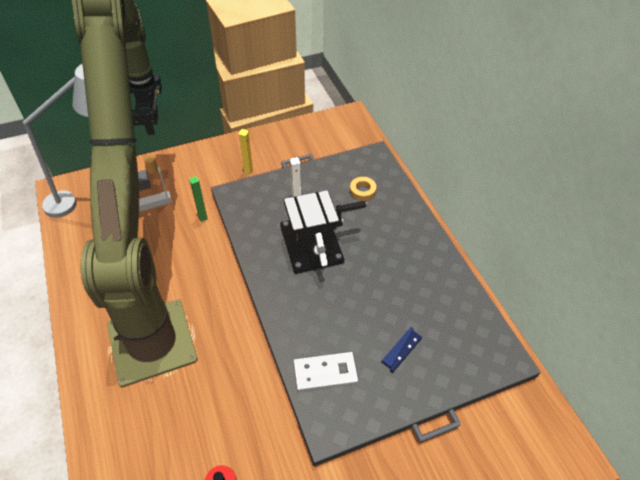

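View pics/wrist0.png

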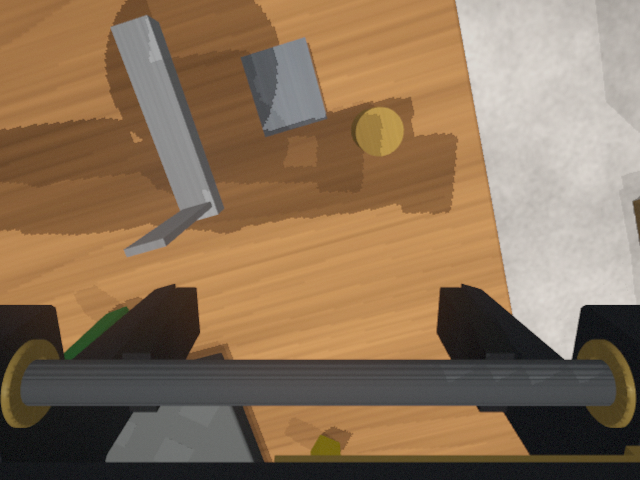

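The stand has its crank towards world +x (scene ≈ (315,290)) and its tee lock towards world −y (≈ (283,237)). The white block is at ≈ (405,265), on the +y side. Next I'll measure.

```bash
cat > h.py <<'E'
import numpy as np,cv2
from plant import r
from scipy.spatial.transform import Rotation as R
def cloud(n):
    s=r.get_state()
    d=r.snapshot(n);z=d["range_z"].astype(float);v,u=np.mgrid[:480,:640];K=d["mtx"]
    P=np.stack([(u-K[0,2])/K[0,0]*z,(v-K[1,2])/K[1,1]*z,z],-1)
    if n=="wrist":
        T=d["tool_from_camera"];Rt=R.from_quat(s["eef_rot"]).as_matrix()
        M=np.eye(4);M[:3,:3]=Rt@T[:3,:3];M[:3,3]=Rt@T[:3,3]+s["tool_pos"]
    else: M=np.linalg.inv(d["camera_from_world"])
    W=P@M[:3,:3].T+M[:3,3];W[z==0]=np.nan
    return d,W,M
E
python3 - <<'E'
from h import *
for n in("scene","side"):
    d,W,M=cloud(n);I=d["img"].astype(int);np.savez(f"/tmp/{n}.npz",W=W,I=I,M=M,K=d["mtx"])
    hsv=cv2.cvtColor(d["img"],cv2.COLOR_RGB2HSV)
    roi=np.zeros((480,640),bool)
    if n=="scene": roi[200:320,250:430]=1
    else: roi[150:290,270:380]=1
    br=roi&(I.min(-1)>130)&(W[...,2]>.1)
    k,L,st,c=cv2.connectedComponentsWithStats(br.astype(np.uint8))
    for i in range(1,k):
        if st[i,4]<15: continue
        w=W[L==i]; print(n,c[i].round(),st[i,4],"med",np.median(w,0).round(4),"p5",np.percentile(w,3,0).round(4),"p95",np.percentile(w,97,0).round(4))
    m=roi&(W[...,2]>.17)&(W[...,2]<.21)&(I.min(-1)>130)
    ys,xs=np.where(roi&(W[...,2]>.055)&(W[...,2]<.066)&(I.max(-1)<90))
    w=W[ys,xs]; rect=cv2.minAreaRect((w[:,:2]*1000).astype(np.float32)); print("base",rect)
    plate=(abs(W[...,2]-.04)<.01);print("plate z",np.nanmedian(W[plate],0))
E
```

```text
scene [333. 218.] 476 med [0.4618 0.1369 0.1959] p5 [0.4464 0.0814 0.1914] p95 [0.4776 0.1908 0.2003]
scene [328. 235.] 1000 med [0.5123 0.1308 0.1962] p5 [0.4847 0.076  0.1919] p95 [0.5397 0.185  0.2002]
scene [290. 233.] 89 med [0.5047 0.0418 0.1768] p5 [0.4951 0.0228 0.1604] p95 [0.5114 0.0573 0.1859]
scene [272. 238.] 49 med [ 0.5021 -0.0039  0.1389] p5 [ 0.4912 -0.0145  0.1288] p95 [0.5061 0.0083 0.1497]
scene [406. 258.] 339 med [0.5411 0.3117 0.183 ] p5 [0.5208 0.3017 0.1059] p95 [0.5444 0.322  0.2166]
scene [323. 252.] 522 med [0.5617 0.1257 0.1962] p5 [0.5461 0.071  0.192 ] p95 [0.5778 0.1796 0.2003]
scene [290. 246.] 24 med [0.5106 0.0403 0.1314] p5 [0.506  0.0324 0.1245] p95 [0.5172 0.0481 0.1376]
base ((513.9561767578125, 130.90838623046875), (189.81741333007812, 151.37924194335938), 84.0643310546875)
plate z [ 0.67864784 -0.00476404  0.0392877 ]
side [296. 174.] 264 med [0.5285 0.3001 0.1726] p5 [0.518  0.2936 0.1031] p95 [0.5408 0.32   0.2197]
side [328. 206.] 319 med [0.5618 0.1211 0.1985] p5 [0.5455 0.0687 0.194 ] p95 [0.5778 0.1774 0.2037]
side [311. 209.] 646 med [0.5114 0.1278 0.1988] p5 [0.4845 0.0737 0.1938] p95 [0.5399 0.185  0.2042]
side [293. 213.] 328 med [0.4621 0.1331 0.1985] p5 [0.4465 0.0793 0.1933] p95 [0.4771 0.1895 0.204 ]
side [318. 243.] 119 med [0.4982 0.0357 0.1706] p5 [0.4884 0.0183 0.1245] p95 [0.509  0.0491 0.188 ]
side [323. 259.] 78 med [ 0.4967 -0.0044  0.1431] p5 [ 0.4891 -0.0163  0.1275] p95 [0.506  0.0072 0.1543]
base ((511.4849853515625, 127.66484069824219), (194.77664184570312, 150.23707580566406), 83.96342468261719)
plate z [ 0.60341864 -0.12312013  0.04169159]
```

```bash
cat >> h.py <<'E'
yaw=np.radians(84.0);C=np.array([.5125,.1292,.0405])
Xs=np.array([np.cos(yaw),np.sin(yaw),0]);Ys=np.array([-Xs[1],Xs[0],0]);Z=np.array([0,0,1.])
S=np.stack([Xs,Ys,Z],1)
def st(p): return C+S@(np.array(p)/1000)
ax=np.cos(np.radians(40))*Z-np.sin(np.radians(40))*Xs
def now():
    s=r.get_state();return s["tool_pos"],R.from_quat(s["eef_rot"]),s
def rel(tpos,tR,pr=True):
    """shift (mm) in current tool axes and rotvec (tool) to target"""
    p,q,s=now();d=q.inv().apply(tpos-p)*1000;w=(q.inv()*tR).as_rotvec()
    if pr: print("shift mm",d.round(1),"rotvec",w.round(3),"n rows>=",max(abs(d).max()/41.7,np.linalg.norm(d)/41.7,np.linalg.norm(w)/.125))
    return d,w
def lockR(sgn=1,ang=0):
    y=-ax;x=sgn*Ys;M=np.stack([x,y,np.cross(x,y)],1);return R.from_rotvec(ax*ang)*R.from_matrix(M)
def downR(sgn=1):
    y=-Z;x=sgn*Xs;return R.from_matrix(np.stack([x,y,np.cross(x,y)],1))
LH=st([-110,0,112])
E
python3 - <<'E'
from h import *
p,q,s=now();print("axes",q.as_matrix().round(2).tolist());print(LH)
for g in(1,-1): rel(LH+ax*.08,lockR(g));print(lockR(g).as_matrix().round(2).tolist());rel(st([0,-135,150]),downR(g))
for n in("scene","side"):
    f=np.load(f"/tmp/{n}.npz");W=f["W"];I=f["I"]
    roi=(W[...,0]>.48)&(W[...,0]<.525)&(W[...,1]>-.03)&(W[...,1]<.068)&(W[...,2]>.12)&(I.min(-1)>120)
    w=W[roi];loc=(w-C)@S*1000
    e=np.array([np.cos(np.radians(40)),0,np.sin(np.radians(40))])
    d=(loc-[-110,0,112]);print(n,len(w),"along bar",np.percentile(d@e,[2,98]),"across",np.percentile(d[:,1],[2,50,98]),"axis",np.percentile(d@(S.T@ax),[5,50,95]))
E
```

```text
axes [[0.28, -0.0, -0.96], [0.96, -0.0, 0.28], [-0.0, -1.0, -0.0]]
[0.50100187 0.01980259 0.1525    ]
shift mm [-518.   25. -485.] rotvec [-0.509 -1.666 -0.607] n rows>= 17.027104045108533
[[-0.99, 0.07, -0.08], [0.1, 0.64, -0.76], [-0.0, -0.77, -0.64]]
shift mm [-335.5   48.1 -589.8] rotvec [-0.    -0.175 -0.001] n rows>= 16.3130973535429
shift mm [-518.   25. -485.] rotvec [ 0.58   1.335 -0.486] n rows>= 17.027104045108533
[[0.99, 0.07, 0.08], [-0.1, 0.64, 0.76], [0.0, -0.77, 0.64]]
shift mm [-335.5   48.1 -589.8] rotvec [ 1.000e-03  2.967e+00 -0.000e+00] n rows>= 23.732188595949513
scene 197 along bar [-39.25397841  46.1659157 ] across [-11.05690494  -3.62778345  10.48950139] axis [-31.5807533    3.54744139   7.66917017]
side 209 along bar [-41.31867506  45.41586572] across [-7.36097123  3.26827626 14.05471989] axis [-28.34823351   6.92089449  13.87089769]
```

```bash
python3 -m inch '[[0,-38,0,0,0,0],[0,-38,0,0,0,0],[0,-38,0,0,0,0],[0,-38,0,0,0,0],[-26,0,-24,0,0,0],[-26,0,-24,0,0,0],[-26,0,-24,0,0,0],[-26,0,-24,0,0,0],[-26,0,-24,0,0,0],[-26,0,-24,0,0,0],[-26,0,-24,0,0,0],[-26,0,-24,0,0,0]]'
python3 -m inch '[[-26,0,-24,0,0,0],[-26,0,-24,0,0,0],[-26,0,-24,0,0,0],[-26,0,-24,0,0,0],[-26,0,-24,0,0,0],[-26,0,-24,0,0,0],[-26,0,-24,0,0,0],[-26,0,-24,0,0,0],[-26,0,-24,0,0,0],[-26,0,-24,0,0,0],[-26,0,-24,0,0,0],[-26,0,-24,0,0,0]]'
python3 - <<'E'
from h import *
p,q,s=now();print(p,s["q"].round(3),s["clock"]);rel(LH+ax*.08,lockR(-1));rel(LH+ax*.08,downR(-1))
E
```

```text
clock: 1.25
tool_pos: [0.3001, 0.346, 0.3908]
eef_rot: [0.565, 0.425, -0.425, -0.565]
contact_force: [-0.0, 0.0, -0.4]
opening: 1.002
clock: 2.25
tool_pos: [0.4907, -0.0333, 0.3908]
eef_rot: [-0.565, -0.425, 0.425, 0.565]
contact_force: [-0.2, 1.0, -0.5]
opening: 0.996
[ 0.49067442 -0.03325048  0.39079106] [-0.038  0.335  0.017  1.726 -0.007  1.081  1.272] 2.25
shift mm [  3.2 177.   -4.2] rotvec [ 0.579  1.335 -0.486] n rows>= 12.272118797144556
shift mm [  3.2 177.   -4.2] rotvec [-0.     2.967  0.   ] n rows>= 23.732992023697655
```

```bash
python3 -m inch '[[0,0,0,0.0445,0.1027,-0.0374],[0,0,0,0.0445,0.1027,-0.0374],[0,0,0,0.0445,0.1027,-0.0374],[0,0,0,0.0445,0.1027,-0.0374],[0,0,0,0.0445,0.1027,-0.0374],[0,0,0,0.0445,0.1027,-0.0374],[0,0,0,0.0445,0.1027,-0.0374],[0,0,0,0.0445,0.1027,-0.0374],[0,0,0,0.0445,0.1027,-0.0374],[0,0,0,0.0445,0.1027,-0.0374],[0,0,0,0.0445,0.1027,-0.0374],[0,0,0,0.0445,0.1027,-0.0374]]'
python3 -m inch '[[0,0,0,0.0445,0.1027,-0.0374],[0,0,0,0,0,0]]'
python3 - <<'E'
from h import *
p,q,s=now();print(p,s["q"].round(3),s["clock"]);rel(LH+ax*.08,lockR(-1))
E
```

```text
clock: 3.25
tool_pos: [0.4906, -0.0319, 0.3906]
eef_rot: [-0.443, -0.014, -0.011, 0.896]
contact_force: [0.2, 0.6, -0.5]
opening: 0.999
clock: 3.42
tool_pos: [0.489, -0.0334, 0.3896]
eef_rot: [-0.422, 0.025, -0.05, 0.905]
contact_force: [-0.4, 0.0, -0.2]
opening: 1.0
[ 0.48896401 -0.03342376  0.38959473] [ 0.275  0.468  0.18   1.775 -0.77   1.289  0.704] 3.4167
shift mm [   7.1  136.5 -110.8] rotvec [ 0.    -0.008  0.002] n rows>= 4.219418088717416
```

```bash
python3 -m inch '[[1.4,27,-22,0,0,0],[1.4,27,-22,0,0,0],[1.4,27,-22,0,0,0],[1.4,27,-22,0,0,0],[1.4,27,-22,0,0,0],[0,0,0,0,0,0]]' 50
python3 - <<'E'
from h import *
p,q,s=now();print(p,s["q"].round(3),s["clock"]);rel(LH-ax*.019,lockR(-1))
d,W,M=cloud("wrist");cv2.imwrite("pics/w1.png",d["img"][:,:,::-1])
I=d["img"].astype(int)
# project expected bar centre & ends
e=np.cos(np.radians(40))*Xs+np.sin(np.radians(40))*Z
for off in(-.045,0,.045):
    P=LH+e*off;c=np.linalg.inv(M)@np.r_[P,1];print((d["mtx"]@(c[:3]/c[2])).round())
E
```

```text
clock: 3.92
tool_pos: [0.4956, -0.0285, 0.2118]
eef_rot: [-0.421, 0.024, -0.044, 0.905]
contact_force: [-0.1, -0.0, -0.5]
opening: 0.582
[ 0.49562373 -0.02853654  0.21184399] [ 0.325  0.729  0.086  1.947 -0.925  0.969  1.03 ] 3.9167
shift mm [ 1.  95.7 -1. ] rotvec [-0.001 -0.002 -0.008] n rows>= 2.2956270863868267
[318. 328.   1.]
[318. 253.   1.]
[318. 169.   1.]
```

View pics/w1.png

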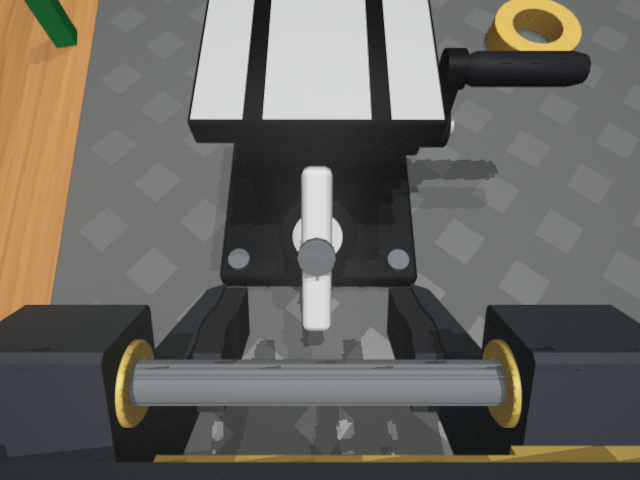

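The bar is at column 316, rows 167–329 (predicted 318, 169–328), so the estimate is good. I'll go in and close on it.

```bash
python3 -m inch '[[0,23.5,0,0,0,0],[0,23.5,0,0,0,0],[0,23.5,0,0,0,0],[0,23.5,-1,0,0,0],[0,0,0,0,0,0]]'
python3 -m inch '[[0,0,0,0,0,0],[0,0,0,0,0,0],[0,0,0,0,0,0],[0,0,0,0,0,0],[0,0,0,0,0,0],[0,0,0,0,0,0]]' 0 50
python3 - <<'E'
from h import *
p,q,s=now();rel(LH-ax*.019,lockR(-1));print(s["contact_force"],s["moment"],"about axis",s["moment"]@ax,s["q"].round(2),s["opening"]*88)
E
```

```text
clock: 4.38
tool_pos: [0.5042, 0.0326, 0.1449]
eef_rot: [-0.42, 0.02, -0.046, 0.906]
contact_force: [-0.5, -0.7, 0.5]
opening: 0.566
clock: 4.88
tool_pos: [0.5005, 0.0292, 0.1444]
eef_rot: [-0.422, 0.024, -0.046, 0.905]
contact_force: [-9.6, -4.1, 6.3]
opening: 0.177
shift mm [ 1.5  6.8 -1.9] rotvec [-0.    -0.001 -0.004] n rows>= 0.17316001669063816
[-9.59684574 -4.08349943  6.29942915] [-0.46600674  1.51980554  1.15951194] about axis -0.05201205963310851 [ 0.39  0.84 -0.21  2.03 -0.98  0.66  1.04] 15.563403671578834
```

```bash
python3 -m inch '[[0,0,0,0,-0.04,0],[0,0,0,0,-0.04,0],[0,0,0,0,-0.04,0],[0,0,0,0,0,0],[0,0,0,0,0,0]]'
python3 - <<'E'
from h import *
p,q,s=now();rel(LH-ax*.019,lockR(-1));print(s["contact_force"],s["moment"],"about axis",s["moment"]@ax,s["q"].round(2),s["opening"]*88)
E
```

```text
clock: 5.3
tool_pos: [0.5002, 0.0292, 0.1444]
eef_rot: [-0.424, -0.031, -0.02, 0.905]
contact_force: [-8.5, -3.7, 6.6]
opening: 0.176
shift mm [ 1.6  6.8 -2.1] rotvec [-0.001  0.119 -0.005] n rows>= 0.9531060458228021
[-8.46000897 -3.70955453  6.56755402] [-0.45404107  1.42210411  1.24968451] about axis 0.07871740634391233 [ 0.41  0.84 -0.24  2.03 -0.96  0.64  1.14] 15.526906756271737
```

```bash
python3 -m inch '[[0,0,0,0,-0.06,0],[0,0,0,0,-0.06,0],[0,0,0,0,-0.06,0],[0,0,0,0,0,0],[0,0,0,0,0,0]]'
python3 - <<'E'
from h import *
p,q,s=now();rel(LH-ax*.019,lockR(-1));print(s["contact_force"],s["moment"],"about axis",s["moment"]@ax,s["q"].round(2),s["opening"]*88)
d,W,M=cloud("wrist");cv2.imwrite("pics/w2.png",d["img"][:,:,::-1])
E
```

```text
clock: 5.72
tool_pos: [0.4997, 0.0292, 0.1443]
eef_rot: [-0.424, -0.112, 0.019, 0.899]
contact_force: [-10.1, -4.9, 6.5]
opening: 0.175
shift mm [ 1.7  6.7 -2.4] rotvec [-0.001  0.299 -0.006] n rows>= 2.396413301242495
[-10.07002139  -4.9181658    6.47225873] [-0.53598547  1.43678773  1.46730088] about axis 0.24154028468324706 [ 0.44  0.84 -0.29  2.02 -0.92  0.62  1.28] 15.399940131814832
```

View pics/w2.png

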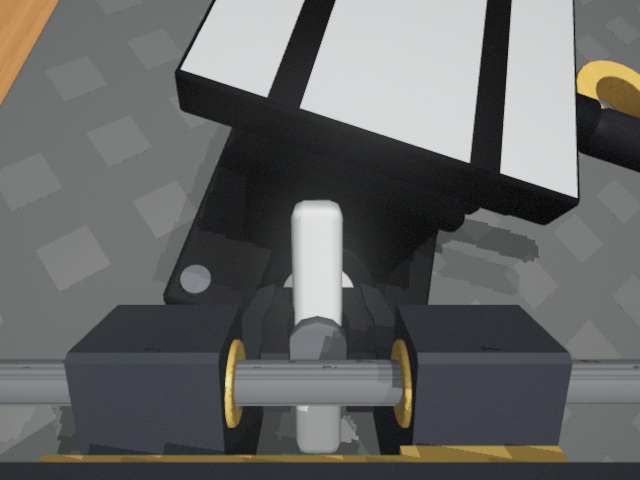

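The bar has turned about 0.3 rad with the gripper, well past the 0.08 of the solid side, so positive slackens. Carrying on to about 0.7.

```bash
python3 -m inch '[[0,0,0,0,-0.08,0],[0,0,0,0,-0.08,0],[0,0,0,0,-0.08,0],[0,0,0,0,-0.08,0],[0,0,0,0,-0.08,0],[0,0,0,0,0,0],[0,0,0,0,0,0]]'
python3 - <<'E'
from h import *
p,q,s=now();rel(LH-ax*.019,lockR(-1));print(s["contact_force"],s["moment"],"about axis",s["moment"]@ax,s["q"].round(2),s["opening"]*88)
d,W,M=cloud("wrist");cv2.imwrite("pics/w3.png",d["img"][:,:,::-1])
E
```

```text
clock: 6.35
tool_pos: [0.4989, 0.0291, 0.144]
eef_rot: [-0.411, -0.288, 0.103, 0.859]
contact_force: [-10.6, -5.2, 7.1]
opening: 0.176
shift mm [ 1.4  6.7 -3.1] rotvec [-0.003  0.699 -0.007] n rows>= 5.588344325290324
[-10.56603996  -5.23982484   7.09571885] [-0.63270446  1.68266827  1.44951782] about axis 0.07723302779124253 [ 0.51  0.86 -0.4   2.02 -0.81  0.56  1.57] 15.515851305278519
```

View pics/w3.png

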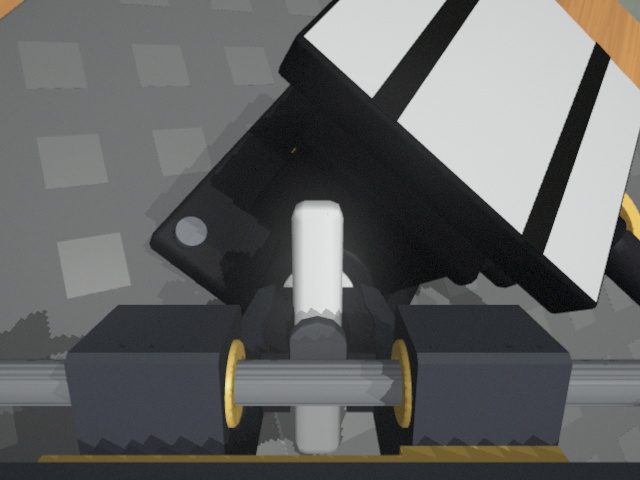

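```bash
python3 -m inch '[[0,0,0,0,0,0],[0,0,0,0,0,0],[0,0,0,0,0,0],[0,0,0,0,0,0],[0,-30,0,0,0,0],[0,-35,0,0,0,0],[0,-35,0,0,0,0],[0,-35,0,0,0,0],[0,-35,0,0,0,0],[0,-35,0,0,0,0],[0,0,0,0,0,0]]' 50
python3 - <<'E'
from h import *
d,W,M=cloud("scene");cv2.imwrite("pics/s2.png",d["img"][180:320,220:440,::-1].repeat(3,0).repeat(3,1))
d,W2,M=cloud("side");
# handle of crank: dark points above z .08, stand y<-92
for n,w,im in(("sc",W,None),("si",W2,None)):
    loc=(w-C)@S*1000
    m=(loc[...,1]<-97)&(loc[...,1]>-170)&(abs(loc[...,0])<70)&(loc[...,2]>40)
    q=loc[m];print(n,m.sum(),np.percentile(q,[3,50,97],0).round(1).tolist() if m.sum() else "")
p,q,s=now();print(p,s["q"].round(2),s["clock"])
rel(st([0,-135,260]),downR(1));rel(st([0,-135,260]),downR(-1))
E
```

```text
clock: 7.32
tool_pos: [0.4925, -0.1077, 0.3046]
eef_rot: [-0.418, -0.291, 0.096, 0.855]
contact_force: [1.2, -0.8, -0.6]
opening: 0.567
sc 268 [[-3.3, -162.0, 123.8], [7.2, -133.2, 134.2], [15.9, -99.4, 140.1]]
si 151 [[-8.0, -159.7, 124.5], [-0.7, -130.4, 136.0], [10.8, -100.4, 142.5]]
[ 0.49063317 -0.10240646  0.30161652] [ 0.64  0.62 -0.23  1.77 -0.59  1.09  1.4 ] 7.4167
shift mm [215.5 150.6  50.8] rotvec [-0.3   -0.835  0.653] n rows>= 8.813068877536539
shift mm [215.5 150.6  50.8] rotvec [-0.786  2.159 -0.361] n rows>= 18.603978626793698
```

View pics/s2.png

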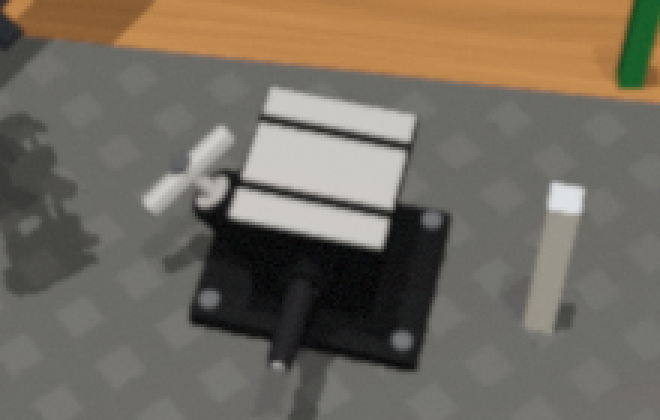

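```bash
cat >> h.py <<'E'
T15=np.radians(15)
def crR(t=T15):
    y=-Z*np.cos(t)+Ys*np.sin(t);x=Xs;return R.from_matrix(np.stack([x,y,np.cross(x,y)],1))
def hpos(th,yy=-138): return st([-48*np.cos(th),yy,80+48*np.sin(th)])
def crT(th,back=0): # TCP target with grasp point on handle
    y=crR().as_matrix()[:,1];return hpos(th)+y*(.019-back)
E
python3 - <<'E'
from h import *
rel(crT(1.68,.12),crR());print(crT(1.68,.12),crT(1.68))
p,q,s=now();print("rot now",q.as_matrix().round(2).tolist())
E
```

```text
shift mm [225.9 180.7  18.1] rotvec [-0.063 -0.74   0.753] n rows>= 8.461593316516245
[0.67628837 0.11724533 0.26577258] [0.64540023 0.1204918  0.14986148]
rot now [[0.81, 0.07, -0.58], [0.41, 0.64, 0.65], [0.42, -0.77, 0.49]]
```

```bash
python3 -m inch '[[28,22,2,0,0,0],[28,22,2,0,0,0],[28,22,2,0,0,0],[28,22,2,0,0,0],[28,22,2,0,0,0],[28,22,2,0,0,0],[28,22,2,0,0,0],[28,22,2,0,0,0],[0,0,0,0,0,0]]' 60
python3 -m inch '[[0,0,0,-0.007,-0.082,0.084],[0,0,0,-0.007,-0.082,0.084],[0,0,0,-0.007,-0.082,0.084],[0,0,0,-0.007,-0.082,0.084],[0,0,0,-0.007,-0.082,0.084],[0,0,0,-0.007,-0.082,0.084],[0,0,0,-0.007,-0.082,0.084],[0,0,0,-0.007,-0.082,0.084],[0,0,0,-0.007,-0.082,0.084],[0,0,0,0,0,0],[0,0,0,0,0,0]]'
python3 - <<'E'
from h import *
rel(crT(1.68,0),crR())
p,q,s=now();print(s["q"].round(2))
d,W,M=cloud("wrist");cv2.imwrite("pics/w4.png",d["img"][:,:,::-1])
for yy in(-92,-138,-164):
    c=np.linalg.inv(M)@np.r_[hpos(1.68,yy),1];print((d["mtx"]@(c[:3]/c[2])).round())
E
```

```text
clock: 8.17
tool_pos: [0.6745, 0.1244, 0.2657]
eef_rot: [-0.408, -0.292, 0.104, 0.859]
contact_force: [-0.9, 0.9, 0.5]
opening: 0.68
clock: 9.08
tool_pos: [0.6733, 0.1163, 0.2651]
eef_rot: [-0.449, -0.406, 0.533, 0.591]
contact_force: [-0.4, -1.0, -0.6]
opening: 0.684
shift mm [  1.3 118.6  -3.5] rotvec [-0.007  0.003 -0.   ] n rows>= 2.84458830128883
[-0.16  0.9  -0.1   1.01 -0.01  1.48  1.24]
[319. 164.   1.]
[318. 241.   1.]
[318. 285.   1.]
```

View pics/w4.png

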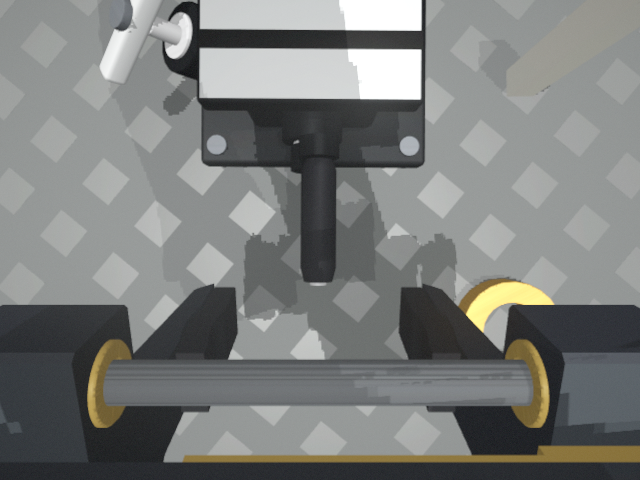

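The handle is at column 318, ending at row 285 (predicted 318, 285). I'll descend and grip.

```bash
python3 -m inch '[[0,29,-1,0,0,0],[0,30,-1,0,0,0],[0,30,-1,0,0,0],[0,29,0,0,0,0],[0,0,0,0,0,0],[0,0,0,0,0,0]]'
python3 -m inch '[[0,0,0,0,0,0],[0,0,0,0,0,0],[0,0,0,0,0,0],[0,0,0,0,0,0],[0,0,0,0,0,0],[0,0,0,0,0,0]]' 0 40
python3 - <<'E'
from h import *
rel(crT(1.68,0),crR())
p,q,s=now();print(s["q"].round(2),s["contact_force"],s["opening"]*88)
g=crT(1.68)
for th in np.arange(1.68,3.6,.14): print(round(th,2),(R.inv(crR()).apply(crT(th)-g)*1000).round(1))
E
```

```text
clock: 9.63
tool_pos: [0.6456, 0.114, 0.1513]
eef_rot: [-0.452, -0.404, 0.532, 0.591]
contact_force: [-0.0, 0.5, 0.3]
opening: 0.682
clock: 10.13
tool_pos: [0.6473, 0.117, 0.1528]
eef_rot: [-0.451, -0.407, 0.531, 0.59]
contact_force: [0.8, 4.3, 0.1]
opening: 0.252
shift mm [3.3 3.4 1.4] rotvec [-0.002  0.001  0.   ] n rows>= 0.11768963915170796
[-0.16  0.96 -0.1   1.24 -0.    1.19  1.23] [0.84802609 4.26780943 0.12894936] 22.158557190031182
1.68 [0. 0. 0.]
1.82 [ 6.6  1.2 -0.3]
1.96 [13.   3.2 -0.9]
2.1 [19.   6.1 -1.6]
2.24 [24.5  9.7 -2.6]
2.38 [29.5 14.1 -3.8]
2.52 [33.8 19.1 -5.1]
2.66 [37.3 24.6 -6.6]
2.8 [40.  30.6 -8.2]
2.94 [41.8 36.8 -9.9]
3.08 [ 42.7  43.2 -11.6]
3.22 [ 42.6  49.7 -13.3]
3.36 [ 41.6  56.1 -15. ]
3.5 [ 39.7  62.4 -16.7]
```

```bash
python3 -m inch '[[6.6,1.2,-0.3,0,0,0],[6.4,2,-0.6,0,0,0],[6,2.9,-0.7,0,0,0],[5.5,3.6,-1,0,0,0],[5,4.4,-1.2,0,0,0],[0,0,0,0,0,0],[0,0,0,0,0,0]]'
python3 - <<'E'
from h import *
p,q,s=now();rel(crT(2.38,0),crR())
loc=S.T@(p-R.from_quat(s["eef_rot"]).as_matrix()[:,1]*.019-C)*1000;print("grasp loc",loc, "th",np.arctan2(loc[2]-80,-loc[0]))
print(s["contact_force"],s["opening"]*88)
d,W,M=cloud("side");l=(W-C)@S*1000
I=d["img"].astype(int).min(-1)
m=(abs(l[...,0])<40)&(abs(l[...,1])<50)&(l[...,2]>130)&(I>130);b=(abs(l[...,0]-182)<25)&(abs(l[...,1])<30)&(l[...,2]>165)
print("platen",np.median(l[m],0),m.sum(),"block",l[b].mean(0),np.percentile(l[b][:,2],[50,90]),b.sum())
cv2.imwrite("pics/si3.png",d["img"][130:300,230:430,::-1].repeat(3,0).repeat(3,1))
E
```

```text
clock: 10.72
tool_pos: [0.6508, 0.1471, 0.1393]
eef_rot: [-0.452, -0.408, 0.531, 0.59]
contact_force: [0.2, 1.3, 6.8]
opening: 0.211
shift mm [2.5 4.6 1.4] rotvec [-0.001  0.001  0.001] n rows>= 0.12979074274343694
grasp loc [  32.22231957 -140.56999228  117.18197745] th 2.284855371978793
[0.19374281 1.28554279 6.8126546 ] 18.543253635945657
platen [ -0.29606481   0.97083826 164.80321445] 609 block [178.37321365   1.98402231 174.97575438] [175.43788246 179.25467989] 71
```

View pics/si3.png

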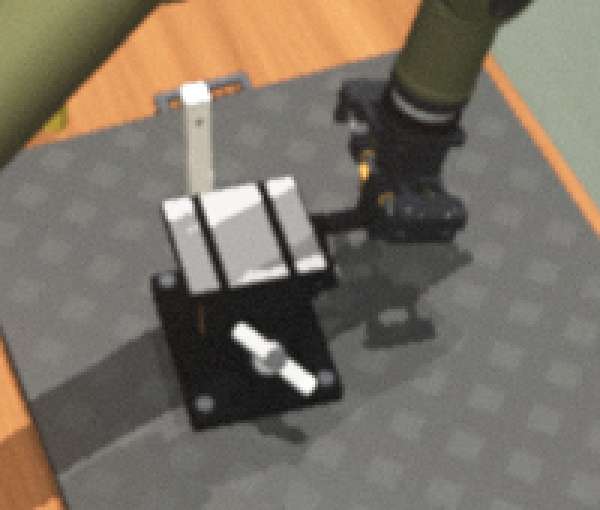

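```bash
python3 -m inch '[[4.3,5.5,-1.3,0,0,0],[3.5,6,-1.5,0,0,0],[2.7,6.5,-1.6,0,0,0],[1.8,6.7,-1.7,0,0,0],[0.9,6.9,-1.7,0,0,0],[-0.1,6.5,-1.7,0,0,0],[0,0,0,0,0,0],[0,0,0,0,0,0]]'
cat >> h.py <<'E'
def level(save=None):
    for n in("scene","side"):
        d,W,M=cloud(n);l=(W-C)@S*1000;I=d["img"].astype(int).min(-1)
        if save: cv2.imwrite(f"pics/{save}_{n}.png",d["img"][:,:,::-1])
        m=(abs(l[...,0])<50)&(abs(l[...,1])<60)&(l[...,2]>130)&(I>110)
        b=(abs(l[...,0]-182)<25)&(abs(l[...,1])<30)&(l[...,2]>150)
        # top face: local normals from depth -> use points in the column near top with vertical normal
        dx=np.gradient(W,axis=1);dy=np.gradient(W,axis=0);N=np.cross(dx,dy);N/=np.linalg.norm(N,axis=-1,keepdims=True)
        bt=b&(abs(N[...,2])>.85)
        pl=np.abs(l[...,2])<12;pl&=(abs(l[...,0])<250)&(abs(l[...,1])<250)
        far=pl&(W[...,2]<.052)
        print(n,"platen",np.median(l[m],0).round(2),m.sum(),"blocktop",np.median(l[bt],0).round(2),bt.sum(),"plate",np.median(l[far][:,2]).round(2))
E
python3 - <<'E'
from h import *
p,q,s=now();rel(crT(3.22,0),crR())
print(s["contact_force"],s["opening"]*88)
level()
E
```

```text
clock: 11.43
tool_pos: [0.6523, 0.1617, 0.099]
eef_rot: [-0.451, -0.409, 0.53, 0.59]
contact_force: [4.5, 4.3, 0.9]
opening: 0.212
shift mm [0.9 1.3 2.3] rotvec [0.001 0.002 0.003] n rows>= 0.06725328220535683
[4.46784795 4.3090752  0.9364684 ] 18.63154313324364
scene platen [ 41.69  42.23 171.66] 133 blocktop [184.19  -0.93 174.04] 26 plate -1.13
side platen [ -4.32   4.31 174.48] 1086 blocktop [178.13  -0.79 177.21] 15 plate 1.44
```

```bash
python3 -m inch '[[-0.7,4.8,-1.3,0,0,0],[-1.2,4.7,-1.3,0,0,0],[0,0,0,0,0,0],[0,0,0,0,0,0],[0,0,0,0,0,0]]'
python3 - <<'E'
from h import *
p,q,s=now();rel(crT(3.42,0),crR())
print(s["contact_force"],s["opening"]*88)
level("l2");level()
E
```

```text
clock: 11.95
tool_pos: [0.6521, 0.1596, 0.0895]
eef_rot: [-0.452, -0.409, 0.53, 0.59]
contact_force: [3.6, 4.6, 3.1]
opening: 0.211
shift mm [1.4 1.2 2.4] rotvec [0.001 0.002 0.003] n rows>= 0.07147732363306851
[3.60522762 4.64770583 3.07323039] 18.566793703262313
scene platen [ 40.57  38.29 173.44] 189 blocktop [183.62  -2.25 173.97] 26 plate -1.12
side platen [ -6.17   3.89 176.49] 1079 blocktop [176.96   3.46 175.06] 19 plate 1.4
scene platen [ 40.78  38.46 173.76] 194 blocktop [182.47  -1.18 173.98] 30 plate -1.14
side platen [ -5.01   4.65 176.4 ] 1066 blocktop [178.16   0.81 176.36] 20 plate 1.48
```

View pics/l2_scene.png

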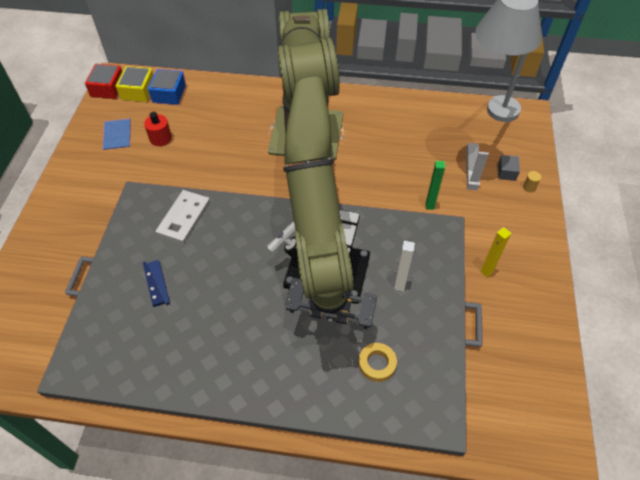

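```bash
python3 -m inch '[[0,0,0,0,0,0],[0,0,0,0,0,0],[0,0,0,0,0,0],[0,-20,0,0,0,0],[0,-35,0,0,0,0],[0,-35,0,0,0,0],[0,-35,0,0,0,0],[0,-35,0,0,0,0],[0,-35,0,0,0,0],[0,-20,0,0,0,0],[0,0,0,0,0,0]]' 60
python3 - <<'E'
from h import *
p,q,s=now();print(p,s["q"].round(2))
rel(LH+ax*.12,lockR(-1,.7))
for i in range(3): level("l3" if i==0 else None)
d,W,M=cloud("wrist");cv2.imwrite("pics/w5.png",d["img"][:,:,::-1])
E
```

```text
clock: 13.07
tool_pos: [0.7088, 0.1504, 0.3006]
eef_rot: [-0.454, -0.409, 0.53, 0.589]
contact_force: [0.5, -0.1, 0.1]
opening: 0.681
[0.70882148 0.15040758 0.30057758] [-0.21  0.96 -0.08  0.76 -0.02  1.66  1.2 ]
shift mm [-228.9  103.2  172.3] rotvec [ 0.071  0.74  -0.751] n rows>= 8.451287869157607
scene platen [ 44.78  48.22 173.76] 50 blocktop [184.29  -0.22 173.96] 36 plate -1.06
side platen [ -4.48  -0.43 176.47] 1057 blocktop [178.19   1.66 176.72] 18 plate 1.47
scene platen [ 45.18  47.32 173.61] 51 blocktop [185.3   -1.41 173.87] 36 plate -1.05
side platen [-4.3100e+00  1.1000e-01  1.7627e+02] 1062 blocktop [177.69  -3.48 177.79] 11 plate 1.47
scene platen [ 45.11  48.88 173.81] 49 blocktop [184.78   1.69 173.95] 27 plate -1.15
side platen [ -2.95  -0.58 176.22] 1062 blocktop [179.76   2.62 177.21] 12 plate 1.43
```

View pics/w5.png

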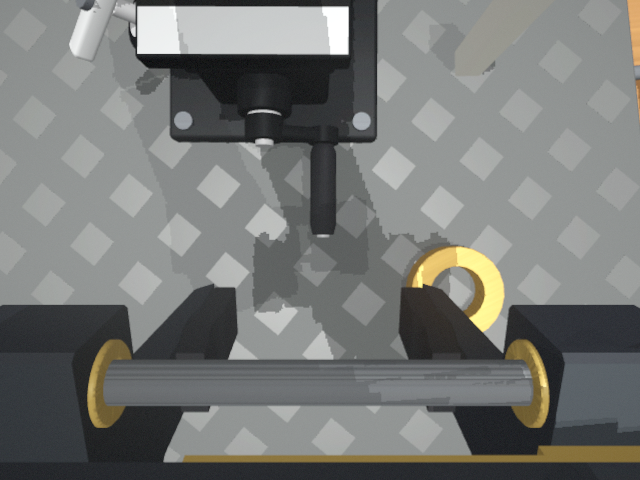

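```bash
python3 -m inch '[[20,-16,30,0,0,0],[20,-16,30,0,0,0],[20,-16,30,0,0,0],[20,-16,30,0,0,0],[0,-16,30,0,0,0],[0,0,0,0,0,0],[0,0,0,0,0,0],[0,0,0,0,0,0]]'
python3 - <<'E'
from h import *
p,q,s=now();print(p)
for i in range(3):
    d,W,M=cloud("wrist");l=(W-C)@S*1000;I=d["img"].astype(int).min(-1)
    if i==0: cv2.imwrite("pics/w6.png",d["img"][:,:,::-1])
    m=(abs(l[...,0])<52)&(abs(l[...,1])<57)&(abs(l[...,2]-175)<15)&(I>110)
    b=(abs(l[...,0]-182)<25)&(abs(l[...,1])<30)&(abs(l[...,2]-175)<9)
    A=np.c_[l[m][:,:2],np.ones(m.sum())];k=np.linalg.lstsq(A,l[m][:,2],rcond=None)[0]
    pl=(abs(l[...,2])<9)&(abs(l[...,0])<250)&(abs(l[...,1])<250);A2=np.c_[l[pl][:,:2],np.ones(pl.sum())];k2=np.linalg.lstsq(A2,l[pl][:,2],rcond=None)[0]
    print("platen",np.median(l[m],0).round(2),m.sum(),k.round(4),"block",np.median(l[b],0).round(2),b.sum(),"plate fit",k2.round(4))
E
```

```text
clock: 14.08
tool_pos: [0.5917, 0.2426, 0.4113]
eef_rot: [-0.452, -0.405, 0.532, 0.59]
contact_force: [0.1, 0.2, -0.3]
opening: 0.682
[0.59166527 0.2425581  0.41125139]
platen [-2.0000e-02 -5.0000e-02  1.7527e+02] 14714 [-2.00000e-04  7.00000e-04  1.75277e+02] block [182.2    0.54 175.34] 908 plate fit [-1.000e-04  6.000e-04  5.859e-01]
platen [-1.0000e-01 -5.0000e-02  1.7532e+02] 14729 [-0.000000e+00  7.000000e-04  1.753125e+02] block [182.27   0.4  175.48] 895 plate fit [-0.000e+00  5.000e-04  6.332e-01]
platen [-5.0000e-02 -1.0000e-02  1.7529e+02] 14750 [6.000000e-04 7.000000e-04 1.752901e+02] block [182.27   0.46 175.36] 899 plate fit [-0.000e+00  5.000e-04  6.094e-01]
```

View pics/w6.png

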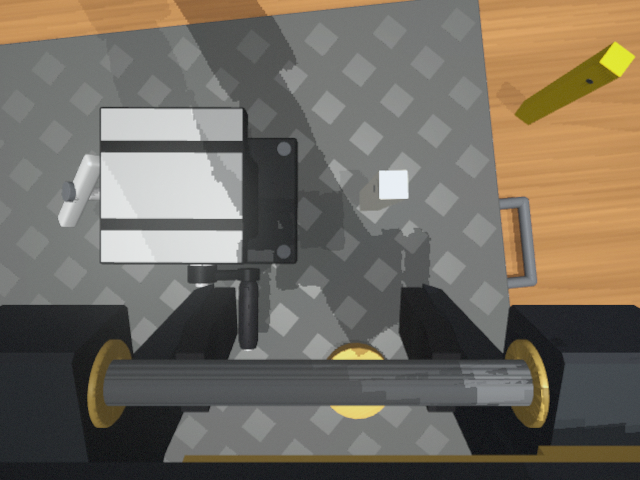

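The wrist depth view (platen at (172,185), block at (394,185)) has the platen within about 0.1 mm of the block top. Back to the lock.

```bash
python3 - <<'E'
from h import *
t=LH+ax*.12;t[2]=.40;rel(t,lockR(-1,.7));print(t)
E
```

```text
shift mm [-308.    28.7   61.5] rotvec [ 0.063  0.735 -0.758] n rows>= 8.45978846355785
[ 0.49293912 -0.05690937  0.4       ]
```

```bash
python3 -m inch '[[-34,3,7,0,0,0],[-34,3,7,0,0,0],[-34,3,7,0,0,0],[-34,3,7,0,0,0],[-34,3,7,0,0,0],[-34,3,7,0,0,0],[-34,3,7,0,0,0],[-34,3,7,0,0,0],[-34,3,7,0,0,0],[0,0,0,0,0,0]]' 50
python3 -m inch '[[0,0,0,0.007,0.082,-0.084],[0,0,0,0.007,0.082,-0.084],[0,0,0,0.007,0.082,-0.084],[0,0,0,0.007,0.082,-0.084],[0,0,0,0.007,0.082,-0.084],[0,0,0,0.007,0.082,-0.084],[0,0,0,0.007,0.082,-0.084],[0,0,0,0.007,0.082,-0.084],[0,0,0,0.007,0.082,-0.084],[0,0,0,0,0,0]]'
python3 - <<'E'
from h import *
rel(LH+ax*.10,lockR(-1,.7));print(now()[2]["q"].round(2))
E
```

```text
clock: 15.07
tool_pos: [0.4899, -0.0629, 0.4025]
eef_rot: [-0.455, -0.4, 0.53, 0.593]
contact_force: [-0.4, 0.0, -0.7]
opening: 0.566
clock: 15.9
tool_pos: [0.4902, -0.0572, 0.401]
eef_rot: [-0.414, -0.285, 0.097, 0.859]
contact_force: [-0.4, -0.5, -0.1]
opening: 0.566
shift mm [-61.8 140.2 -78.9] rotvec [ 0.001 -0.012  0.002] n rows>= 4.13411926252649
[ 0.44  0.47 -0.02  1.72 -0.68  1.29  1.32]
```

```bash
python3 -m inch '[[-12.3,28,-15.8,0,0,0],[-12.3,28,-15.8,0,0,0],[-12.3,28,-15.8,0,0,0],[-12.3,28,-15.8,0,0,0],[-12.3,28,-15.8,0,-0.01,0],[0,0,0,0,0,0],[0,0,0,0,0,0]]'
python3 - <<'E'
from h import *
d,W,M=cloud("wrist");cv2.imwrite("pics/w7.png",d["img"][:,:,::-1])
rel(LH-ax*.012,lockR(-1,.7))
E
```

```text
clock: 16.48
tool_pos: [0.4975, -0.0402, 0.231]
eef_rot: [-0.411, -0.293, 0.103, 0.857]
contact_force: [-0.4, 0.4, 0.6]
opening: 0.565
shift mm [ -6.1 112.1  -1.4] rotvec [-0.     0.012  0.   ] n rows>= 2.692090542073967
```

View pics/w7.png

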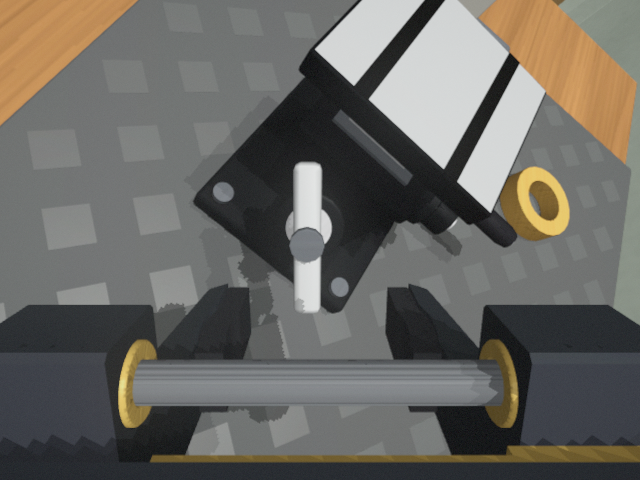

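The bar is at column 307, parallel to the view's vertical axis, so I need the −6 mm shift in tool x.

```bash
python3 -m inch '[[-1.5,27,0,0,0.01,0],[-1.5,27,0,0,0,0],[-1.5,27,-1,0,0,0],[-1.5,27,-1,0,0,0],[0,0,0,0,0,0],[0,0,0,0,0,0]]'
python3 -m inch '[[0,0,0,0,0,0],[0,0,0,0,0,0],[0,0,0,0,0,0],[0,0,0,0,0,0],[0,0,0,0,0,0],[0,0,0,0,0,0]]' 0 55
python3 - <<'E'
from h import *
p,q,s=now();rel(LH-ax*.012,lockR(-1,0));print(s["contact_force"],s["moment"]@ax,s["opening"]*88)
E
```

```text
clock: 17.03
tool_pos: [0.5022, 0.0244, 0.147]
eef_rot: [-0.413, -0.291, 0.1, 0.857]
contact_force: [-0.8, -0.2, 0.3]
opening: 0.567
clock: 17.53
tool_pos: [0.5009, 0.0235, 0.1456]
eef_rot: [-0.413, -0.29, 0.1, 0.858]
contact_force: [-2.6, -3.7, 2.9]
opening: 0.174
shift mm [1.4 4.4 1. ] rotvec [0.001 0.7   0.001] n rows>= 5.597432155001014
[-2.56917286 -3.698751    2.94312407] 0.007589407580176899 15.318333265965903
```

Turn back by 0.7 (+tool y) and watch for it to go solid.

```bash
python3 -m inch '[[0,0,0,0,0.08,0],[0,0,0,0,0.08,0],[0,0,0,0,0.08,0],[0,0,0,0,0.08,0],[0,0,0,0,0.08,0],[0,0,0,0,0.08,0],[0,0,0,0,0.08,0],[0,0,0,0,0.08,0],[0,0,0,0,0.04,0],[0,0,0,0,0,0],[0,0,0,0,0,0]]'
python3 - <<'E'
from h import *
p,q,s=now();rel(LH-ax*.012,lockR(-1,0));print(s["contact_force"],s["moment"],s["moment"]@ax,s["opening"]*88)
E
```

```text
clock: 18.45
tool_pos: [0.4999, 0.0231, 0.1453]
eef_rot: [-0.423, 0.014, -0.043, 0.905]
contact_force: [-3.9, -5.8, 4.3]
opening: 0.177
shift mm [1.5 4.5 2.2] rotvec [ 0.001  0.018 -0.   ] n rows>= 0.1464775026782358
[-3.85358384 -5.81515299  4.30998743] [-0.85965025  0.76256454  0.47780697] -0.06370092572820957 15.538440572410375
```

```bash
python3 -m inch '[[0,0,0,0,0.03,0],[0,0,0,0,0.03,0],[0,0,0,0,0,0],[0,0,0,0,0,0],[0,0,0,0,0,0]]'
python3 - <<'E'
from h import *
p,q,s=now();rel(LH-ax*.012,lockR(-1,0));print(s["contact_force"],s["moment"],s["moment"]@ax,s["opening"]*88)
E
```

```text
clock: 18.87
tool_pos: [0.4998, 0.0231, 0.1454]
eef_rot: [-0.422, 0.041, -0.056, 0.904]
contact_force: [-6.0, -5.5, 4.1]
opening: 0.176
shift mm [1.5 4.5 2.2] rotvec [ 0.002 -0.041 -0.   ] n rows>= 0.32509352665643093
[-5.95528805 -5.46529097  4.05841834] [-0.86951487  0.62673816  0.75664686] 0.23739485861183912 15.493681475657727
```

```bash
python3 -m inch '[[0,0,0,0,0.03,0],[0,0,0,0,0,0],[0,0,0,0,0,0],[0,0,0,0,0,0]]'
python3 - <<'E'
from h import *
p,q,s=now();rel(LH-ax*.012,lockR(-1,0));print(s["contact_force"],s["moment"],s["moment"]@ax,s["opening"]*88)
E
```

```text
clock: 19.2
tool_pos: [0.4997, 0.0232, 0.1454]
eef_rot: [-0.421, 0.053, -0.061, 0.903]
contact_force: [-4.7, -5.0, 3.8]
opening: 0.174
shift mm [1.5 4.5 2.3] rotvec [ 0.002 -0.068 -0.001] n rows>= 0.548050276903611
[-4.66325214 -5.02117253  3.78618047] [-0.94503648  0.49548117  1.12021322] 0.6048852938402081 15.330132040069156
```

The moment is 0.6 N m and climbing, so the screw is solid and tight. Release, back off and check.

```bash
python3 -m inch '[[0,0,0,0,-0.03,0],[0,0,0,0,0,0],[0,0,0,0,0,0],[0,0,0,0,0,0],[0,0,0,0,0,0],[0,-30,0,0,0,0],[0,-35,0,0,0,0],[0,-35,0,0,0,0],[0,-35,0,0,0,0],[0,-35,0,0,0,0],[0,-35,0,0,0,0],[0,0,0,0,0,0]]' 50
python3 - <<'E'
from h import *
level("l5")
d,W,M=cloud("wrist");cv2.imwrite("pics/w8.png",d["img"][:,:,::-1])
l=(W-C)@S*1000;I=d["img"].astype(int).min(-1)
m=(abs(l[...,0])<52)&(abs(l[...,1])<57)&(abs(l[...,2]-175)<15)&(I>110)
b=(abs(l[...,0]-182)<25)&(abs(l[...,1])<30)&(abs(l[...,2]-175)<9)
print(np.median(l[m],0),m.sum(),b.sum())
e=np.array([np.cos(np.radians(40)),0,np.sin(np.radians(40))])
dd=l-[-110,0,112];al=dd@e;axd=dd@(S.T@ax)
for lo,hi in((-45,-20),(20,45)):
    k=(al>lo)&(al<hi)&(abs(axd)<14)&(abs(dd[...,1])<30)&(I>110);print("bar",np.median(al[k]),np.median(dd[...,1][k]),k.sum())
E
```

```text
clock: 20.2
tool_pos: [0.4891, -0.1128, 0.306]
eef_rot: [-0.424, 0.038, -0.061, 0.903]
contact_force: [1.3, -1.2, -0.3]
opening: 0.567
scene platen [  0.39  -1.83 173.51] 1685 blocktop [185.34   0.6  173.45] 27 plate -1.11
side platen [nan nan nan] 0 blocktop [nan nan nan] 0 plate 1.41
[ -6.70222435   0.60135615 175.13389401] 11447 0
bar -31.358767042724985 1.8568429223645349 512
bar 32.504045669346624 -0.12697184661646113 653
  return _methods._mean(a, axis=axis, dtype=dtype,
  ret = um.true_divide(
```

View pics/w8.png

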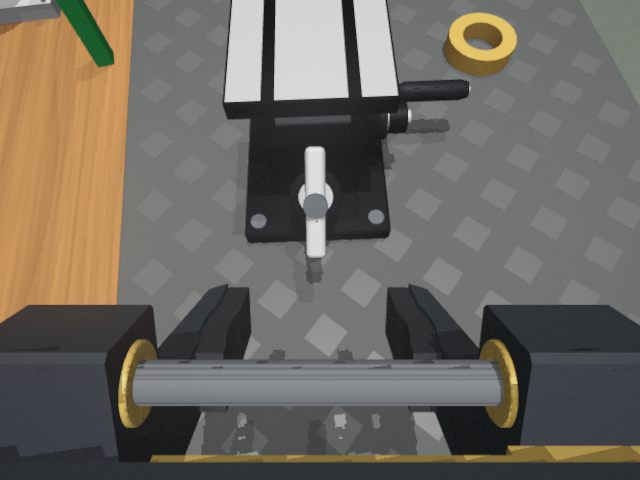

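View pics/l5_side.png

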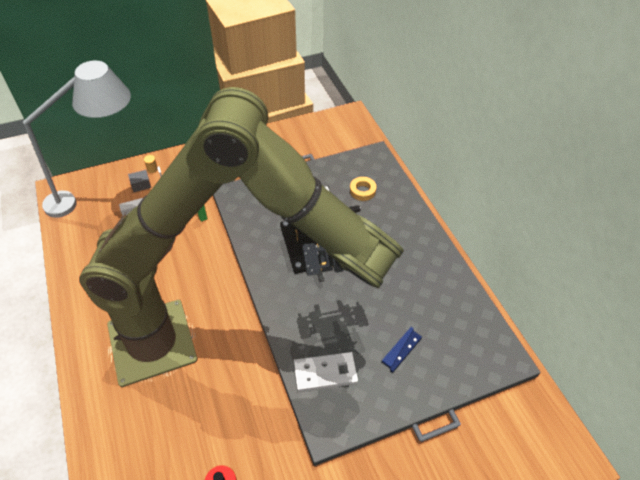

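The bar (column 315, rows 147–257) is back in line with the stand. The scene camera gives platen 173.5 and block top 173.45, so they are level. The arm is clear, so I'll hand in.

```bash
python3 - <<'E'
from plant import r
print(r.finish_job(), r.get_state()["clock"])
E
```

```text
the job is handed in; nothing more can be done
the job is handed in; nothing more can be done
```

The platen is level with the top of the gauge block and locked there, and the job was handed in at about 20 s of the 58 s allowed.

- **Unlocking:** I gripped the tee handle and tried it counter-clockwise first. It turned freely past the solid range, so counter-clockwise slackens this screw. I opened it to about 0.7 rad.
- **Cranking:** I turned the crank handle about 1.8 rad and let go. A close wrist view then put the platen top within about 0.1 mm of the block top. The fixed side camera put the platen roughly 0.3 to 1.5 mm lower than the block, from only 11–18 noisy pixels on the block top, so I did not rely on it.
- **Locking:** I turned the screw back until it went solid, at about −0.07 rad with 0.6 N m resisting.

**Last checks:**
- After locking, the scene camera read the platen at 173.5 mm and the block top at 173.45 mm, with a constant camera offset of about −1 mm in both.
- The tee bar measured about −0.03 rad, which is inside the locked range.
- The block was still standing, and the other pieces looked to be where they started, though I did not measure them. The gripper was clear of everything.
- The arm blocked the side camera's last view of the platen and block, so that final comparison rests on the scene camera. The wrist camera also read the platen as unmoved, at 175.1 mm.

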